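Slide the cover plate out over the end of the instrument deck

TASK

With the fingertips, push the thin aluminium cover plate along the flat deck of the low white instrument until about four centimetres of it stick out past the deck's end on the side where the open parts tray stands, so that its row of holes can be reached from below. Leave the plate lying flat, its long back edge straight against the turned-up flange at the rear of the deck. Only push it: do not lift it or tip it off, and leave the tray and all the other things where they are.

Things in the scene. Friction and masses are not known exactly. Their poses are not given: they have to be found in the camera images.
- module: Low off-white instrument, hood off: fixed box 400 (its y) x 220 (x) x 90 mm high. Origin: centre of its footprint, on the bench; x points to its rear, away from the robot. Its top is a flat deck 90 mm up, x -110 to 110, y -200 to 200 mm, open at front and both ends. Along the rear edge stands a turned-up flange, 15 mm above the deck, 5 mm thick, inner face at x = 105 mm.
- plate: Loose flat aluminium cover plate, 110 (its x) x 160 (its y) x 5 mm thick, 0.15 to 0.35 kg, lying on the deck a little skew and a few centimetres short of the flange, its long side roughly along the deck. Origin: centre of its underside. Three 7 mm screw holes in a row along each short end, 14 mm in from it.
- tray: Open steel parts tray with a few screws in it, 130 mm (x) by 95 mm (y), 26 mm high, standing on the bench beside one end of the module: the plate is to stick out at this end, which can be the module's +y or -y end. Origin at the centre of its underside. To be left alone.
- supply: Perforated steel power supply, 130 mm (x) by 85 mm (y), 38 mm high, standing on the bench beside the other end of the module. Origin at the centre of its underside. To be left alone.
- jar: Small clear jar with a grey cap, 36 mm across and 45 mm high, standing on one front corner of the deck. Origin at the centre of its underside. To be left alone.
- relay: Clear plug-in relay on a black base, 30 by 36 mm and 40 mm high, standing on the other front corner of the deck. Origin at the centre of its underside. To be left alone.
Mind the look-alikes: they are no part of the job. What is meant by the plate is not green or purple, and is the smaller of those in its own colour.

How it is judged (in metres and radians):
At the end, for the whole second after the job is handed in: The plate lies flat and still on the deck, 28 to 52 mm of it past the deck's end on the tray's side, its back edge within 6 mm of the rear flange and parallel to it within 0.06 rad (((y of tray in the frame of module above 0 m and y of plate in the frame of module between 0.148 and 0.172 m) or (y of tray in the frame of module below 0 m and y of plate in the frame of module between -0.172 and -0.148 m)) and x of plate in the frame of module above 0.044 m and angle between the x axis of plate and the x axis of module, either way round below 0.06 rad and z of plate in the frame of module between 0.086 and 0.094 m and angle between plate's own z axis and vertical below 0.04 rad and linear speed of plate below 0.01 m/s and angular speed of plate below 0.05 rad/s); the robot touches nothing.
It fails at once if the plate is lifted off the deck or dropped from it (z of plate in the frame of module above 0.1 m or z of plate in the frame of module below 0.078 m).
It fails at once if the plate is tipped (angle between plate's own z axis and vertical above 0.15 rad).
It fails at once if the tray, power supply, jar or relay is shifted by more than 15 mm (distance of any of tray, supply, jar, relay from where it was at the start of the episode above 0.015 m).
It also fails if it takes over 64 s, if anything falls off the work surface, if the arm or the gripper's body presses on something with over 40 N, if the wrist force passes 120 N, or if a joint passes its speed limit or range.

ROBOT

A 6-joint arm with a two-finger parallel gripper is mounted at the origin on the work surface. World frame = base frame: x ahead of the robot, y to its left, z up, the work surface at z = 0. Lengths are in mm, angles in rad, forces in N, time in s.
With the tool pointing down it reaches from about 350 to 775 mm from the base axis. Payload 7.3 kg.
Tool frame: the origin (TCP) lies at the very end of the fingers, on their centre line; the grasp point (between the pads) lies 19 mm behind it; z points along the fingers, x is the direction in which the jaws open and shut, and the axes are right-handed (so a half turn about z gives the same grasp; the last joint's range is limited). The gripper opens to 92 mm and grips with 3 to 60 N. Pads are 19 mm wide; open, the fingers measure 130 mm over their backs; the gripper's body (75 mm by 190 mm) begins 47 mm behind the grasp point.
Start: joints at [1.05, 0.342, 1.524, -0, 1.275, -0.146], TCP at [192.182, 488.58, 226.741] pointing down, gripper open.
Joint ranges: [-2.53, 2.53], [-0.77, 2.02], [0.04, 2.7], [-1, 4.14], [0.28, 2.66], [-3.11, 3.11]. Speed limits (rad/s): [2.57, 2.57, 3.14, 3.14, 3.14, 3.14].

INTERFACE

Orientations are given as [roll, pitch, yaw] about the fixed x, y, z axes, in that order (R = Rz(yaw) Ry(pitch) Rx(roll)).
In Python, from plant import bot, capture, camera_params gives the robot as it stands.
- The arm moves only by the shell command python3 -m jog 'ROWS' [OPENING]. ROWS is a JSON object of lists of equal length, an entry for each row: "xyz": the shift along the world's x, y, z as a fraction of full scale, a list of three; "angular": the turn, a rotation vector about the world's x, y, z as a fraction of full scale, a list of three. In form: {"xyz": [[x, y, z], ...], "angular": [[wx, wy, wz], ...]}. A call has 1 to 10 rows; each row shifts and turns the pose as measured when the row begins; what a row does not reach is not made up. Full scale, the value 1, is 2 cm for a shift and 6 degrees for a turn. A row lasts 1/10 s, in which the tool goes at most 50 mm and 8.59 degrees, less where a joint would pass 70% of its speed; a pose out of reach is approached as far as the arm can. A call with a number of a shift or a turn outside -1 to 1 is refused whole. A call with a gripper value outside its range is refused whole. OPENING is the closure, from -1 (fully open) to 1 (shut), set as the call begins (- or left out, the last holds). The fingers move at their own pace and stop on an object; the grip force is fixed at half the most. Time passes only in rows, so rows that do not move let the fingers close. It gives the time, the measured TCP pose, the force and the opening at its end, in the units of the state.
- bot.get_obs(): the state, without advancing time (a new reading comes with each control period).
- capture(name): name is "scene" or "top" or "wrist"; returns the picture (420x560x3 uint8, red, green, blue); there is no depth.
- camera_params(name): a dict with "fx", "fy", "cx", "cy" (pixels), "rvec" (rotation vector, rad) and "tvec" (3), from world to camera coordinates, as OpenCV has them. Camera axes: x right, y down, z forward; pixel columns grow to the right and rows downward; lengths in mm; the calibration is good to about 2 mm. The wrist camera is an equidistant fisheye: a pixel r from the principal point sees the ray r / f radians off the axis. A picture is of the moment at which its call begins: read the wrist's pose just before it. camera_params takes no time and is no camera call; for the wrist camera it gives the pose at the moment of the call.
- bot.close_job(): hands the job in, once; it reports no verdict.
The state is a dict: "time": time; "joint_positions": joint angles; "dq": joint speeds; "tau": joint torques, N m; "tool_pos": TCP position; "tcp_rot": TCP orientation; "contact_force": force on the tool from outside, world axes, zero at the start; "moment": the same for the moment, N m; "grip_width": finger opening in mm.
Only numpy, scipy, OpenCV 4.12 (cv2) and the standard library are available. Lean on these libraries where they do the work, as an engineer would, in place of code of your own. Each camera call takes 0.05 s, during which the arm holds its last target.

## Working session

There is one attempt and no reset: what is moved stays moved. The work goes in short steps, Python scripts to look and compute and a shell command to move; the robot and the scene stay as the last step left them, time stands still between calls to the robot, and variables do not carry over. Pictures are saved under pics/ and viewed, and the job is handed in when it is done.

```bash
ls; mkdir -p pics; python3 - <<'E'
from plant import bot, capture, camera_params
import cv2
for n in ["scene","top"]:
    im=capture(n); cv2.imwrite(f"pics/{n}0.png",cv2.cvtColor(im,cv2.COLOR_RGB2BGR)); print(n,camera_params(n))
o=bot.get_obs(); print(o)
E
```

```text
pics
scene {'fx': 408.24862583118556, 'fy': 408.24862583118556, 'cx': 281.82020040433366, 'cy': 211.98703699006467, 'rvec': array([ 2.17773044,  1.51502037, -0.44759933]), 'tvec': array([-247.5288525 , -376.18969814, 1217.06113868])}
top {'fx': 453.3188567692102, 'fy': 453.3188567692102, 'cx': 272.5376995360914, 'cy': 210.17049224010776, 'rvec': array([ 2.20236848, -2.16987674,  0.10254465]), 'tvec': array([  28.37047221,  550.65798593, 1304.18662652])}
{'time': 0.1, 'joint_positions': array([ 1.05002279e+00,  3.42617258e-01,  1.52491148e+00, -2.79257954e-05,
        1.27540255e+00, -1.46030305e-01]), 'dq': array([-0.00020946, -0.00018728, -0.0040913 , -0.00139611,  0.00065911,
       -0.00097447]), 'tau': array([ 5.18627203e-04, -4.32007778e+01, -2.44691348e+01,  7.18602701e-02,
        5.26497304e-02, -3.89400998e-05]), 'tool_pos': array([191.98821534, 488.24860255, 226.13653227]), 'tcp_rot': array([-3.14142429e+00,  1.32827700e-03,  1.19606136e+00]), 'contact_force': array([-0.54322685,  0.23062919, -0.64244544]), 'moment': array([-0.00043473,  0.01269191, -0.00504901]), 'grip_width': 91.71299655097503}
```

View pics/top0.png

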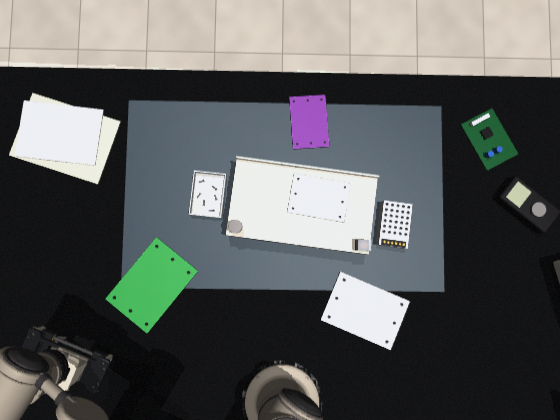

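View pics/scene0.png

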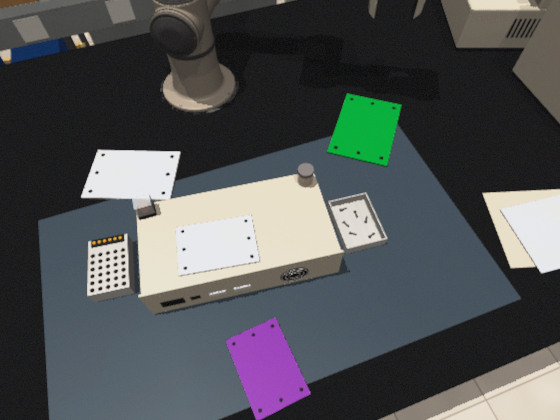

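Candidates: white plate on the deck, top (319,197); large white plate on the bench (366,311); green (152,285); purple (310,122); paper sheets (60,133). By the description I choose the small white one on the deck and check it in a crop.

```bash
cat > h.py <<'E'
import numpy as np, cv2
from plant import bot, capture, camera_params
def ray(cp,uv):
    uv=np.asarray(uv,float).reshape(-1,2)
    R=cv2.Rodrigues(cp['rvec'])[0]; C=-R.T@cp['tvec']
    d=np.c_[(uv[:,0]-cp['cx'])/cp['fx'],(uv[:,1]-cp['cy'])/cp['fy'],np.ones(len(uv))]@R
    return C,d
def onplane(cp,uv,z):
    C,d=ray(cp,uv); return C+d*((z-C[2])/d[:,2])[:,None]
def proj(cp,P):
    K=np.array([[cp['fx'],0,cp['cx']],[0,cp['fy'],cp['cy']],[0,0,1]])
    return cv2.projectPoints(np.asarray(P,float).reshape(-1,1,3),cp['rvec'],cp['tvec'],K,None)[0].reshape(-1,2)
E
python3 - <<'E'
from h import *
im=cv2.imread("pics/top0.png"); c=im[140:270,215:420]
cv2.imwrite("pics/crop1.png",cv2.resize(c,None,fx=3.8,fy=3.8,interpolation=cv2.INTER_CUBIC))
for p in [(260,190),(320,197),(300,190),(360,200),(270,230),(366,311)]: print(p,im[p[1],p[0]])
im=cv2.imread("pics/scene0.png"); c=im[160:320,80:400]
cv2.imwrite("pics/crop2.png",cv2.resize(c,None,fx=2.5,fy=2.5,interpolation=cv2.INTER_CUBIC))
for p in [(217,245),(300,220),(160,230)]: print(p,im[p[1],p[0]])
E
```

```text
(260, 190) [237 239 237]
(320, 197) [244 239 237]
(300, 190) [244 240 237]
(360, 200) [237 239 237]
(270, 230) [237 239 237]
(366, 311) [244 239 238]
(217, 245) [236 233 232]
(300, 220) [203 223 233]
(160, 230) [204 225 233]
```

View pics/crop1.png

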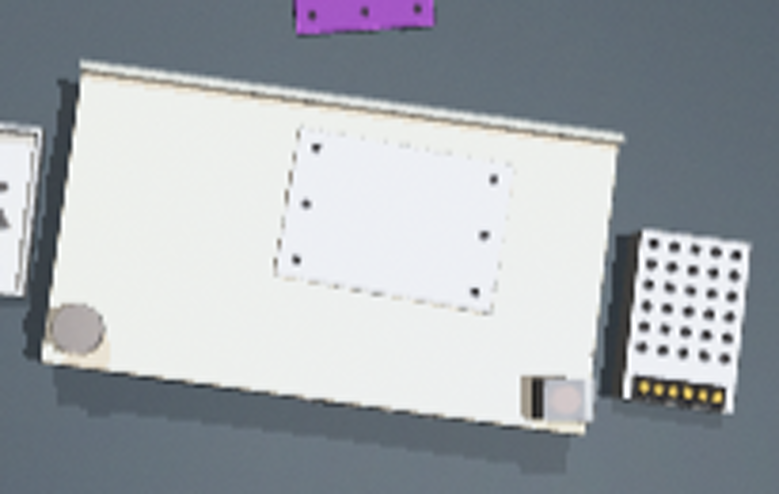

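View pics/crop2.png

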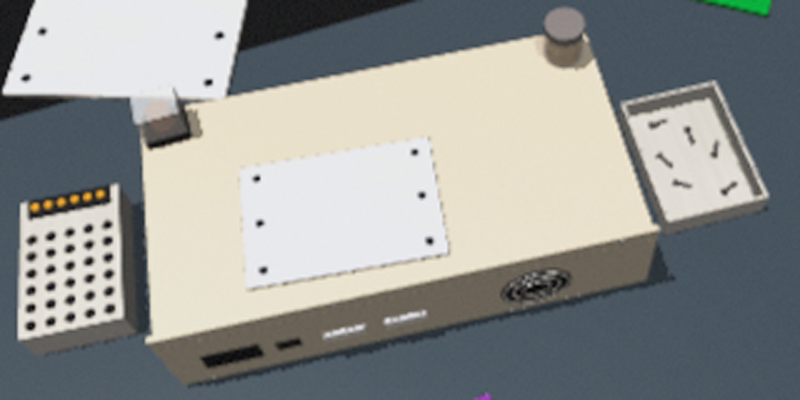

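```bash
cat > meas.py <<'E'
from h import *
def plate_mask(im,roi,thr):
    b=im.astype(int); m=((b[...,0]-b[...,2])>=thr)&(b.min(2)>200)
    M=np.zeros(m.shape,np.uint8); x0,y0,x1,y1=roi; M[y0:y1,x0:x1]=m[y0:y1,x0:x1]
    M=cv2.morphologyEx(M,cv2.MORPH_CLOSE,np.ones((5,5),np.uint8)); M=cv2.morphologyEx(M,cv2.MORPH_OPEN,np.ones((3,3),np.uint8))
    cs,_=cv2.findContours(M,cv2.RETR_EXTERNAL,cv2.CHAIN_APPROX_NONE)
    return max(cs,key=cv2.contourArea)
E
python3 - <<'E'
from meas import *
P={}
for n,roi,thr in [("top",(235,165,372,230),5),("scene",(145,200,330,300),1)]:
    im=cv2.imread(f"pics/{n}0.png"); cp=camera_params(n)
    c=plate_mask(im,roi,thr)
    w=onplane(cp,c.reshape(-1,2),95)[:,:2].astype(np.float32)
    print(n,"plate minAreaRect c,size,ang",cv2.minAreaRect(w))
# holes by crop px
top=camera_params("top"); sc=camera_params("scene")
f1=lambda a:(np.array(a)+.5)/3.8-.5+[215,140]
f2=lambda a:(np.array(a)+.5)/2.5-.5+[80,160]
print("holes top",onplane(top,f1([(316,147),(306,204),(296,260),(493,179),(484,235),(474,292)]),95).round(1).tolist())
print("holes sc",onplane(sc,f2([(430,241),(422,195),(415,152),(263,270),(260,223),(257,178)]),95).round(1).tolist())
print("deck front L,R top",onplane(top,f1([(42,361),(584,433)]),90).round(1).tolist())
print("flange top outer L,R top",onplane(top,f1([(81,63),(623,136)]),105).round(1).tolist())
print("sc flange outer L(+y),R",onplane(sc,f2([(657,231),(149,342)]),105).round(1).tolist())
print("sc front +y,-y",onplane(sc,f2([(586,32),(141,112)]),90).round(1).tolist())
print("jar cap top/ relay top", onplane(top,f1([(76,328)]),135).round(1),onplane(top,f1([(566,400)]),130).round(1))
print("tray", onplane(top,f1([(40,130)]),26).round(1))
E
```

```text
top plate minAreaRect c,size,ang ((582.1349487304688, -89.83555603027344), (158.78579711914062, 109.73479461669922), 80.69549560546875)
scene plate minAreaRect c,size,ang ((584.7481079101562, -91.6184310913086), (157.49285888671875, 107.98424530029297), 80.62042236328125)
holes top [[634.2, -31.5, 95.0], [592.1, -24.6, 95.0], [551.0, -17.8, 95.0], [612.7, -161.4, 95.0], [571.4, -154.9, 95.0], [529.6, -147.7, 95.0]]
holes sc [[636.0, -32.8, 95.0], [594.1, -26.1, 95.0], [553.0, -19.1, 95.0], [614.1, -163.3, 95.0], [572.8, -156.2, 95.0], [531.0, -149.2, 95.0]]
deck front L,R top [[475.0, 165.7, 90.0], [428.5, -228.8, 90.0]]
flange top outer L,R top [[691.6, 140.9, 105.0], [644.5, -254.6, 105.0]]
sc flange outer L(+y),R [[695.1, 136.7, 105.0], [646.8, -255.2, 105.0]]
sc front +y,-y [[483.2, 165.3, 90.0], [427.8, -229.5, 90.0]]
jar cap top/ relay top [[497.3 138.4 135. ]] [[ 451.9 -207.2  130. ]]
tray [[654.6 177.   26. ]]
```

Plate on the deck confirmed: 158×109 mm measured against 160×110, both views agree within 3 mm. Module centre ≈(561,-45), yaw -0.119, tray at +y. The plate is at module (27,-43), skew about -0.045. Plan: first push +x against the flange with open fingers, then +y with jaws turned a quarter.

```bash
R='[0.52,-0.98,0]'; python3 -m jog '{"xyz":[[0.52,-0.98,0],[0.52,-0.98,0],[0.52,-0.98,0],[0.52,-0.98,0],[0.52,-0.98,0],[0.52,-0.98,0],[0.52,-0.98,0],[0.52,-0.98,0],[0.52,-0.98,0],[0.52,-0.98,0]],"angular":[[0,0,0.24],[0,0,0.24],[0,0,0.24],[0,0,0.24],[0,0,0.24],[0,0,0.24],[0,0,0.24],[0,0,0.24],[0,0,0.24],[0,0,0.24]]}' -1
```

```text
time: 1.1
tool_pos: [296.0, 284.9, 222.3]
tcp_rot: [-3.137, 0.008, 1.462]
contact_force: [-0.5, -0.1, -0.1]
grip_width: 91.7
```

```bash
python3 -m jog '{"xyz":[[0.53,-0.97,0],[0.53,-0.97,0],[0.53,-0.97,0],[0.53,-0.97,0],[0.53,-0.97,0],[0.53,-0.97,0],[0.53,-0.97,0],[0.53,-0.97,0],[0.53,-0.97,0],[0.53,-0.97,0]],"angular":[[0,0,0],[0,0,0],[0,0,0],[0,0,0],[0,0,0],[0,0,0],[0,0,0],[0,0,0],[0,0,0],[0,0,0]]}'
python3 -m jog '{"xyz":[[0.5,-0.95,0],[0.5,-0.95,0],[0.5,-0.95,0],[0.5,-0.95,0],[0.5,-0.95,0],[0.5,-0.95,0],[0.5,-0.95,0],[0.5,-0.9,0],[0.2,-0.3,0],[0,0,0]],"angular":[[0,0,0],[0,0,0],[0,0,0],[0,0,0],[0,0,0],[0,0,0],[0,0,0],[0,0,0],[0,0,0],[0,0,0]]}'
```

```text
time: 2.1
tool_pos: [403.2, 81.6, 220.1]
tcp_rot: [-3.132, 0.01, 1.463]
contact_force: [0.3, 0.2, -0.2]
grip_width: 91.6
time: 3.1
tool_pos: [488.5, -84.1, 216.8]
tcp_rot: [-3.124, 0.009, 1.46]
contact_force: [-0.4, 0.3, 0.1]
grip_width: 91.7
```

```bash
cat > go.py <<'E'
import sys
from h import *
from scipy.spatial.transform import Rotation as R
yaw=float(sys.argv[1])
o=bot.get_obs()
c=R.from_euler('xyz',o['tcp_rot']); t=R.from_euler('xyz',[np.pi,0,yaw])
rv=np.degrees((t*c.inv()).as_rotvec())/6
p=o['tool_pos']; d=p[:2]-[561,-45]; u=np.array([.9929,-.1187]); v=np.array([.1187,.9929])
print('t',round(o['time'],2),'pos',p.round(1),'xm,ym',round(d@u,1),round(d@v,1),'turn units',rv.round(2),'F',o['contact_force'].round(1),'w',round(o['grip_width'],1))
E
python3 -m jog '{"xyz":[[0,0.1,-0.8],[0,0.1,-0.8],[0,0,-0.8],[0,0,-0.8],[0,0,-0.8],[0,0,-0.8],[0,0,-0.5],[0,0,0]],"angular":[[-0.05,-0.05,0],[-0.05,-0.05,0],[-0.05,-0.05,0],[-0.05,0,0],[0,0,0],[0,0,0],[0,0,0],[0,0,0]]}'; python3 go.py 1.452
```

```text
time: 3.9
tool_pos: [484.5, -72.5, 107.4]
tcp_rot: [-3.141, 0.026, 1.464]
contact_force: [-0.2, -0.6, -0.2]
grip_width: 91.7
t 3.9 pos [484.5 -72.5 107.4] xm,ym -72.7 -36.4 turn units [ 0.25 -0.04 -0.11] F [-0.2 -0.6 -0.2] w 91.7
```

```bash
python3 -m jog '{"xyz":[[0.1,0,0],[0.1,-0.2,-0.2],[0.1,0,-0.2],[0,0,0]],"angular":[[0.14,-0.02,-0.05],[0.1,-0.02,-0.05],[0.02,0,0],[0,0,0]]}'; python3 go.py 1.452
```

```text
time: 4.3
tool_pos: [492.1, -76.7, 100.9]
tcp_rot: [3.138, -0.003, 1.453]
contact_force: [-0.9, 0.0, 0.0]
grip_width: 91.9
t 4.3 pos [492.1 -76.7 100.9] xm,ym -64.6 -39.7 turn units [-0.03  0.04 -0.01] F [-0.9  0.   0. ] w 91.9
```

```bash
python3 -m jog '{"xyz":[[0,0,-0.15],[0,0,-0.15],[0,0,-0.1],[0,0,0],[0,0,0]],"angular":[[-0.03,0.04,0],[0,0,0],[0,0,0],[0,0,0],[0,0,0]]}'; python3 go.py 1.452
```

```text
time: 4.8
tool_pos: [492.2, -76.9, 92.5]
tcp_rot: [3.141, 0.001, 1.452]
contact_force: [0.3, 0.2, 0.1]
grip_width: 92.1
t 4.8 pos [492.2 -76.9  92.5] xm,ym -64.5 -39.8 turn units [ 0.01  0.   -0.  ] F [0.3 0.2 0.1] w 92.1
```

```bash
python3 - <<'E'
from h import *
im=cv2.cvtColor(capture("wrist"),cv2.COLOR_RGB2BGR); cv2.imwrite("pics/w1.png",im)
im=cv2.cvtColor(capture("scene"),cv2.COLOR_RGB2BGR); cv2.imwrite("pics/s1.png",cv2.resize(im[140:320,80:400],None,fx=2.5,fy=2.5,interpolation=cv2.INTER_CUBIC))
E
```

```text
(no output)
```

View pics/w1.png

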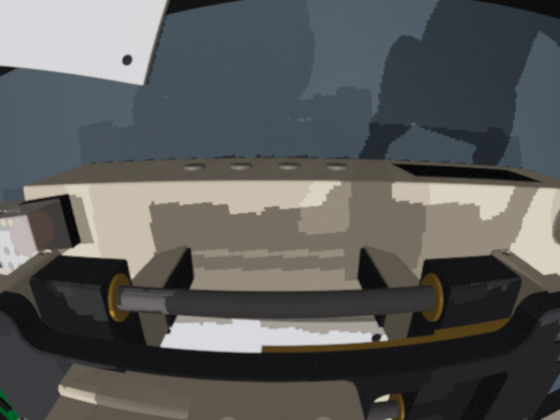

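View pics/s1.png

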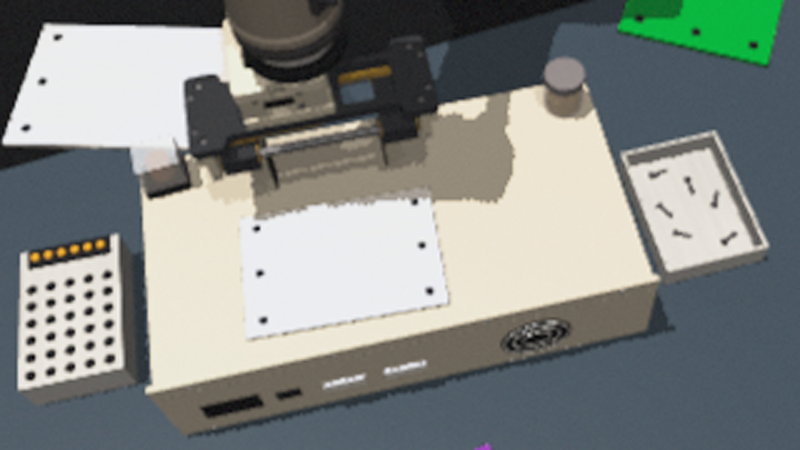

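Fingers are just above the deck (z 92.5), in front of the plate's front edge, with a clear gap to relay, jar and plate. Now I push along the module's +x.

```bash
python3 -m jog '{"xyz":[[0.25,-0.03,-0.01],[0.25,-0.03,0],[0.25,-0.03,0],[0.25,-0.03,0],[0.25,-0.03,0],[0.25,-0.03,0],[0,0,0]],"angular":[[0,0,0],[0,0,0],[0,0,0],[0,0,0],[0,0,0],[0,0,0],[0,0,0]]}'; python3 go.py 1.452
```

```text
time: 5.6
tool_pos: [525.2, -81.0, 92.5]
tcp_rot: [3.141, 0.001, 1.452]
contact_force: [0.1, -0.1, -0.9]
grip_width: 91.6
t 5.6 pos [525.2 -81.   92.5] xm,ym -31.3 -40.0 turn units [ 0.01  0.   -0.  ] F [ 0.1 -0.1 -0.9] w 91.6
```

```bash
python3 -m jog '{"xyz":[[0.2,-0.024,0],[0.2,-0.024,0],[0.15,-0.02,0],[0,0,0]],"angular":[[0,0,0],[0,0,0],[0,0,0],[0,0,0]]}'; python3 go.py 1.452; python3 -m jog '{"xyz":[[0.1,-0.012,0],[0.1,-0.012,0]],"angular":[[0,0,0],[0,0,0]]}'; python3 go.py 1.452
```

```text
time: 6.0
tool_pos: [536.3, -82.2, 92.3]
tcp_rot: [-3.14, 0.001, 1.452]
contact_force: [0.2, 0.0, -0.2]
grip_width: 91.8
t 6.0 pos [536.3 -82.2  92.3] xm,ym -20.1 -39.8 turn units [ 0.   -0.02 -0.  ] F [ 0.2  0.  -0.2] w 91.8
time: 6.2
tool_pos: [540.2, -82.6, 92.3]
tcp_rot: [-3.139, 0.001, 1.452]
contact_force: [-1.3, 0.8, 1.1]
grip_width: 92.1
t 6.2 pos [540.2 -82.6  92.3] xm,ym -16.2 -39.8 turn units [ 0.   -0.02 -0.  ] F [-1.3  0.8  1.1] w 92.1
```

```bash
python3 - <<'E'
from h import *
im=cv2.cvtColor(capture("scene"),cv2.COLOR_RGB2BGR); cv2.imwrite("pics/s2f.png",im);cv2.imwrite("pics/s2.png",cv2.resize(im[180:320,130:350],None,fx=3.6,fy=3.6,interpolation=cv2.INTER_CUBIC))
E
```

```text
(no output)
```

View pics/s2.png

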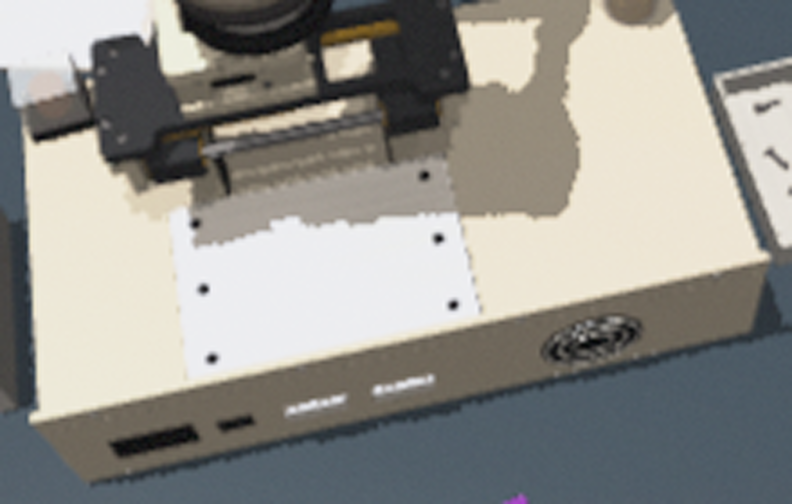

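Plate moved toward the flange. I measure the gap from the holes.

```bash
cat > ph.py <<'E'
from h import *
def report(cp,px):
    w=onplane(cp,px,95)[:,:2]-[561,-45]
    u=np.array([.9929,-.1187]); v=np.array([.1187,.9929])
    print(np.c_[w@u,w@v].round(1).tolist())
E
python3 - <<'E'
from ph import *
f=lambda a:(np.array(a)+.5)/3.6-.5+[130,180]
cp=camera_params("scene")
print('+y holes front..rear, -y holes front..rear');report(cp,f([(424,176),(438,238),(453,305),(195,223),(203,288),(212,358)]))
w=onplane(cp,f([(769,258),(35,420)]),105)[:,:2]-[561,-45]
print('flange outer top',(w@np.array([[.9929,.1187],[-.1187,.9929]])).round(1).tolist())
E
```

```text
+y holes front..rear, -y holes front..rear
[[8.9, 24.6], [50.1, 24.7], [92.3, 24.8], [8.3, -107.1], [49.8, -107.1], [92.3, -106.9]]
flange outer top [[110.3, 198.3], [109.8, -198.4]]
```

Plate centre is at module x ≈50 and skew ≈0. A little more push to confirm contact.

```bash
python3 -m jog '{"xyz":[[0.08,-0.01,0],[0.08,-0.01,0]],"angular":[[0,0,0],[0,0,0]]}'; python3 go.py 1.452
```

```text
time: 6.45
tool_pos: [540.6, -82.5, 91.9]
tcp_rot: [-3.132, 0.0, 1.453]
contact_force: [-8.8, 0.4, 7.0]
grip_width: 91.9
t 6.45 pos [540.6 -82.5  91.9] xm,ym -15.8 -39.6 turn units [-0.01 -0.09 -0.01] F [-8.8  0.4  7. ] w 91.9
```

```bash
python3 -m jog '{"xyz":[[-0.5,0.06,0],[-0.5,0.06,0],[0,0,0.6],[0,0,0.8],[0,0,0.8],[0,0,0.8],[0,0,0]],"angular":[[0,0,0],[0,0,0],[0,0,0],[0,0,0],[0,0,0],[0,0,0],[0,0,0]]}'; python3 go.py -0.119
python3 -m jog '{"xyz":[[0.25,-0.38,0],[0.25,-0.38,0],[0.25,-0.38,0],[0.25,-0.38,0],[0.25,-0.38,0],[0.25,-0.38,0],[0.25,-0.38,0],[0.25,-0.38,0],[0.25,-0.38,0],[0.25,-0.38,0]],"angular":[[0,0,-1],[0,0,-1],[0,0,-1],[0,0,-1],[0,0,-1],[0,0,-1],[0,0,-1],[0,0,-1],[0,0,-1],[0,0,-1]]}' -0.1; python3 go.py -0.119
```

```text
time: 7.15
tool_pos: [523.0, -80.8, 157.9]
tcp_rot: [-3.14, 0.001, 1.452]
contact_force: [-0.1, -0.5, -0.4]
grip_width: 92.2
t 7.15 pos [523.  -80.8 157.9] xm,ym -33.5 -40.1 turn units [ -0.    -0.02 -15.  ] F [-0.1 -0.5 -0.4] w 92.2
time: 8.15
tool_pos: [576.6, -159.1, 157.1]
tcp_rot: [3.139, -0.0, 0.365]
contact_force: [-1.4, -0.1, 0.0]
grip_width: 50.7
t 8.15 pos [ 576.6 -159.1  157.1] xm,ym 29.0 -111.5 turn units [ 0.03  0.   -4.62] F [-1.4 -0.1  0. ] w 50.7
```

```bash
python3 -m jog '{"xyz":[[0.2,-0.45,0],[0.2,-0.45,0],[0.2,-0.45,0],[0.2,-0.45,-0.2],[0,-0.05,-0.6],[0,0,-0.6],[0,0,0]],"angular":[[0,0,-1],[0,0,-1],[0,0,-1],[0,0,-1],[0,0,-0.5],[0,0,0],[0,0,0]]}'; python3 go.py -0.119
```

```text
time: 8.85
tool_pos: [594.6, -199.1, 125.4]
tcp_rot: [3.138, -0.001, -0.129]
contact_force: [-0.3, -0.0, 0.1]
grip_width: 50.3
t 8.85 pos [ 594.6 -199.1  125.4] xm,ym 51.7 -149.0 turn units [0.03 0.01 0.09] F [-0.3 -0.   0.1] w 50.3
```

```bash
python3 - <<'E'
from h import *
im=cv2.cvtColor(capture("scene"),cv2.COLOR_RGB2BGR); cv2.imwrite("pics/s3.png",cv2.resize(im[140:330,80:400],None,fx=2.5,fy=2.5,interpolation=cv2.INTER_CUBIC))
E
```

```text
(no output)
```

View pics/s3.png

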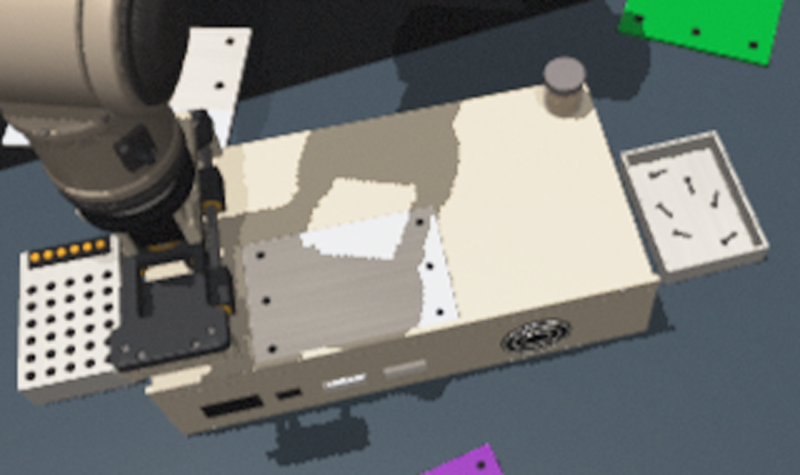

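The plate is still at the flange, and the gripper stands past its -y edge. Lowering now.

```bash
python3 -m jog '{"xyz":[[-0.1,0.1,-0.5],[0,0,-0.5],[0,0,-0.2],[0,0,0],[0,0,0]],"angular":[[0.03,0.01,0.09],[0,0,0],[0,0,0],[0,0,0],[0,0,0]]}'; python3 go.py -0.119
```

```text
time: 9.4
tool_pos: [593.2, -196.4, 101.1]
tcp_rot: [3.141, -0.002, -0.115]
contact_force: [0.3, -1.2, 0.4]
grip_width: 50.5
t 9.4 pos [ 593.2 -196.4  101.1] xm,ym 49.9 -146.5 turn units [ 0.01  0.02 -0.04] F [ 0.3 -1.2  0.4] w 50.5
```

```bash
python3 -m jog '{"xyz":[[0,0,-0.2],[0,0,-0.2],[0,0,-0.03],[0,0,0],[0,0,0]],"angular":[[0.01,0.02,-0.04],[0,0,0],[0,0,0],[0,0,0],[0,0,0]]}'; python3 go.py -0.119
```

```text
time: 9.9
tool_pos: [593.7, -196.6, 92.5]
tcp_rot: [3.141, -0.001, -0.12]
contact_force: [-0.5, -0.2, -0.0]
grip_width: 50.6
t 9.9 pos [ 593.7 -196.6   92.5] xm,ym 50.4 -146.6 turn units [0.   0.01 0.01] F [-0.5 -0.2 -0. ] w 50.6
```

```bash
python3 -m jog '{"xyz":[[0.03,0.25,-0.01],[0.03,0.25,0],[0.03,0.25,0],[0.03,0.25,0],[0.03,0.25,0],[0.03,0.25,0],[0.03,0.25,0],[0.03,0.25,0],[0,0,0]],"angular":[[0,0,0],[0,0,0],[0,0,0],[0,0,0],[0,0,0],[0,0,0],[0,0,0],[0,0,0],[0,0,0]]}'; python3 go.py -0.119
```

```text
time: 10.8
tool_pos: [599.0, -152.8, 92.7]
tcp_rot: [3.141, -0.002, -0.119]
contact_force: [-0.5, -0.0, 0.1]
grip_width: 50.3
t 10.8 pos [ 599.  -152.8   92.7] xm,ym 50.5 -102.6 turn units [ 0.01  0.02 -0.  ] F [-0.5 -0.   0.1] w 50.3
```

```bash
python3 - <<'E'
from h import *
im=cv2.cvtColor(capture("scene"),cv2.COLOR_RGB2BGR); cv2.imwrite("pics/s4.png",cv2.resize(im[140:330,80:400],None,fx=2.5,fy=2.5,interpolation=cv2.INTER_CUBIC))
E
```

```text
(no output)
```

View pics/s4.png

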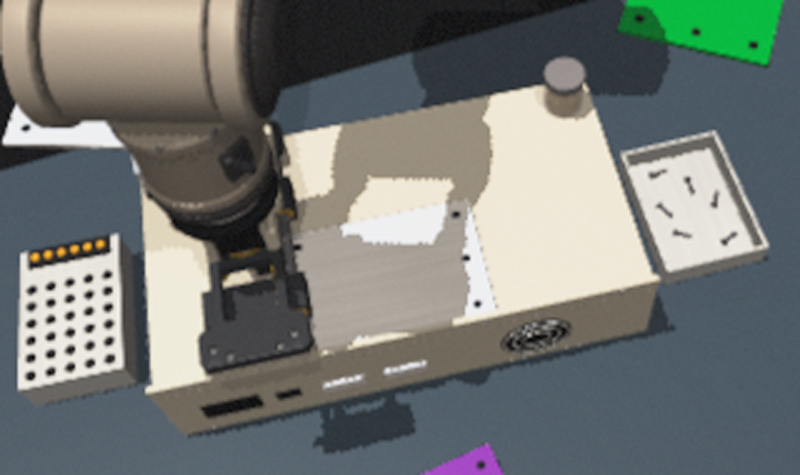

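It slides cleanly along the flange; the rear +y hole moved from crop (440,312) to (477,304). Continuing.

```bash
python3 -m jog '{"xyz":[[0.036,0.3,-0.01],[0.036,0.3,0],[0.036,0.3,0],[0.036,0.3,0],[0.036,0.3,0],[0.036,0.3,0],[0.036,0.3,0],[0.036,0.3,0],[0.036,0.3,0],[0,0,0]],"angular":[[0,0,0],[0,0,0],[0,0,0],[0,0,0],[0,0,0],[0,0,0],[0,0,0],[0,0,0],[0,0,0],[0,0,0]]}'; python3 go.py -0.119
```

```text
time: 11.85
tool_pos: [606.0, -94.6, 92.7]
tcp_rot: [3.14, -0.002, -0.119]
contact_force: [-0.7, 0.2, 0.4]
grip_width: 50.6
t 11.85 pos [606.  -94.6  92.7] xm,ym 50.6 -43.9 turn units [0.02 0.02 0.  ] F [-0.7  0.2  0.4] w 50.6
```

```bash
python3 -m jog '{"xyz":[[0.036,0.3,-0.02],[0.036,0.3,0],[0.036,0.3,0],[0.036,0.3,0],[0.036,0.3,0],[0.036,0.3,0],[0.036,0.3,0],[0.036,0.3,0],[0.036,0.3,0],[0,0,0]],"angular":[[0.01,0.02,0],[0,0,0],[0,0,0],[0,0,0],[0,0,0],[0,0,0],[0,0,0],[0,0,0],[0,0,0],[0,0,0]]}'; python3 go.py -0.119; python3 -m jog '{"xyz":[[0.036,0.3,0],[0.036,0.3,0],[0.036,0.3,0],[0.036,0.3,0],[0.036,0.3,0],[0.036,0.3,0],[0,0,0]],"angular":[[0.01,0.02,0],[0,0,0],[0,0,0],[0,0,0],[0,0,0],[0,0,0],[0,0,0]]}'; python3 go.py -0.119;  python3 - <<'E'
from h import *
im=cv2.cvtColor(capture("scene"),cv2.COLOR_RGB2BGR); cv2.imwrite("pics/s5.png",cv2.resize(im[140:330,80:400],None,fx=2.5,fy=2.5,interpolation=cv2.INTER_CUBIC))
im=cv2.cvtColor(capture("top"),cv2.COLOR_RGB2BGR); cv2.imwrite("pics/t5.png",cv2.resize(im[130:270,185:420],None,fx=3.4,fy=3.4,interpolation=cv2.INTER_CUBIC))
E
```

```text
time: 12.85
tool_pos: [613.1, -35.9, 92.5]
tcp_rot: [3.141, -0.0, -0.119]
contact_force: [0.1, -1.1, -0.6]
grip_width: 50.4
t 12.85 pos [613.1 -35.9  92.5] xm,ym 50.7 15.3 turn units [0.01 0.   0.  ] F [ 0.1 -1.1 -0.6] w 50.4
time: 13.55
tool_pos: [617.7, 3.4, 92.4]
tcp_rot: [-3.141, 0.002, -0.119]
contact_force: [-0.0, 1.7, 0.2]
grip_width: 50.5
t 13.55 pos [617.7   3.4  92.4] xm,ym 50.6 54.8 turn units [-0.   -0.02  0.  ] F [-0.   1.7  0.2] w 50.5
```

View pics/s5.png

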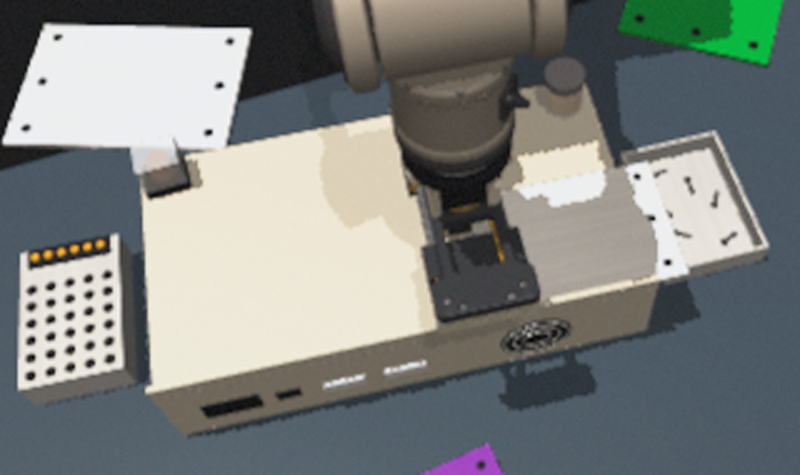

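View pics/t5.png

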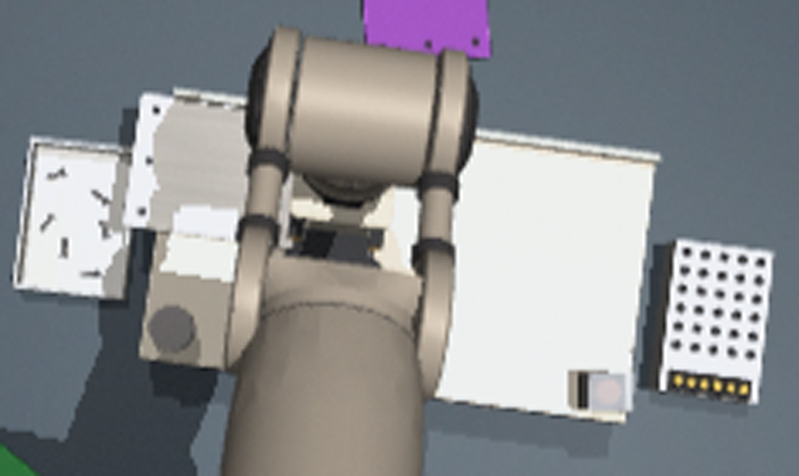

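```bash
python3 - <<'E'
from ph import *
f=lambda a:(np.array(a)+.5)/2.5-.5+[80,140]
g=lambda a:(np.array(a)+.5)/3.4-.5+[185,130]
report(camera_params("scene"),f([(638,177),(652,217),(668,262)]))
report(camera_params("top"),g([(141,212),(149,161),(156,110)]))
print('deck corner -y/+y front top'); w=onplane(camera_params("top"),g([(139,358),(623,421)]),90)[:,:2]-[561,-45]; print((w@np.array([[.9929,.1187],[-.1187,.9929]])).round(1).tolist())
E
```

```text
[[9.6, 213.5], [49.8, 213.1], [92.9, 212.8]]
[[6.4, 214.0], [48.8, 213.4], [91.3, 213.7]]
deck corner -y/+y front top
[[-111.3, 199.3], [-109.6, -197.1]]
```

Holes at module y ≈213.4 put the plate centre at ≈147.4, so about 12.5 mm is left. A slow finish.

```bash
python3 -m jog '{"xyz":[[0.014,0.12,0],[0.014,0.12,0],[0.014,0.12,0],[0.014,0.12,0],[0.01,0.08,0],[0,0,0]],"angular":[[0,-0.02,0],[0,0,0],[0,0,0],[0,0,0],[0,0,0],[0,0,0]]}'; python3 go.py -0.119;  python3 - <<'E'
from h import *
im=cv2.cvtColor(capture("scene"),cv2.COLOR_RGB2BGR); cv2.imwrite("pics/s6.png",cv2.resize(im[180:280,270:400],None,fx=6,fy=6,interpolation=cv2.INTER_CUBIC))
E
```

```text
time: 14.25
tool_pos: [618.9, 13.8, 92.3]
tcp_rot: [3.141, 0.001, -0.121]
contact_force: [-0.6, -0.8, 0.9]
grip_width: 50.4
t 14.25 pos [618.9  13.8  92.3] xm,ym 50.5 65.3 turn units [ 0.   -0.01  0.02] F [-0.6 -0.8  0.9] w 50.4
```

View pics/s6.png

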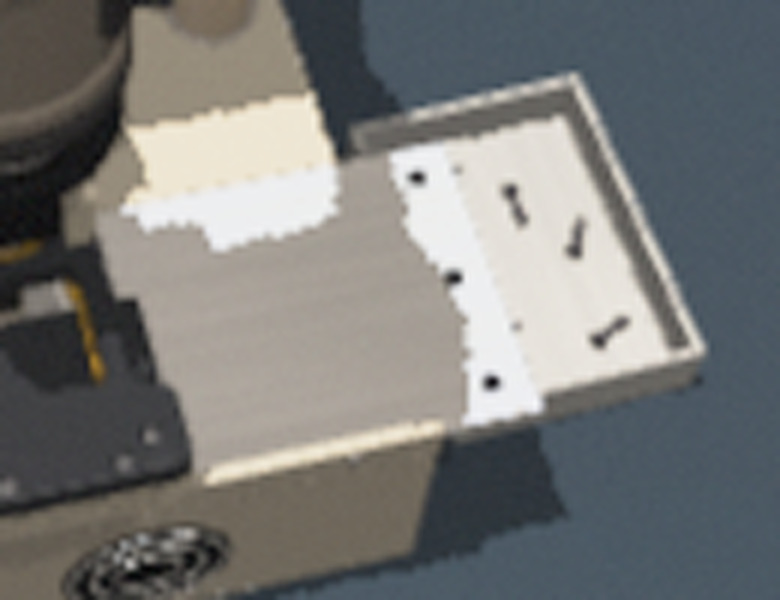

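```bash
python3 - <<'E'
from ph import *
f=lambda a:(np.array(a)+.5)/6-.5+[270,180]
report(camera_params("scene"),f([(417,177),(453,278),(491,382)]))
E
```

```text
[[8.3, 223.2], [50.8, 222.7], [92.4, 222.5]]
```

```bash
python3 -m jog '{"xyz":[[0.014,0.11,0],[0,0,0],[-0.06,-0.5,0],[-0.06,-0.5,0],[0,0,0.5],[0,0,0.8],[0,0,0.8],[0,0,0.8],[0,0,0.8],[0,0,0]],"angular":[[0,0,0],[0,0,0],[0,0,0],[0,0,0],[0,0,0],[0,0,0],[0,0,0],[0,0,0],[0,0,0],[0,0,0]]}'; python3 -m jog '{"xyz":[[-0.5,-0.8,0.4],[-0.5,-0.8,0.4],[-0.5,-0.8,0.4],[-0.5,-0.8,0.4],[-0.5,-0.8,0.4],[-0.5,-0.8,0.2],[-0.5,-0.8,0],[-0.5,-0.8,0],[-0.5,-0.8,0],[0,0,0]],"angular":[[0,0,0],[0,0,0],[0,0,0],[0,0,0],[0,0,0],[0,0,0],[0,0,0],[0,0,0],[0,0,0],[0,0,0]]}'; python3 - <<'E'
from h import *
im=cv2.cvtColor(capture("scene"),cv2.COLOR_RGB2BGR); cv2.imwrite("pics/s7.png",cv2.resize(im[140:330,80:400],None,fx=2.5,fy=2.5,interpolation=cv2.INTER_CUBIC))
im=cv2.cvtColor(capture("top"),cv2.COLOR_RGB2BGR); cv2.imwrite("pics/t7.png",cv2.resize(im[130:270,185:420],None,fx=3.4,fy=3.4,interpolation=cv2.INTER_CUBIC))
E
```

```text
time: 15.3
tool_pos: [616.3, -7.3, 172.1]
tcp_rot: [-3.14, -0.0, -0.124]
contact_force: [0.5, -0.1, 0.1]
grip_width: 50.4
time: 16.3
tool_pos: [514.1, -163.2, 216.0]
tcp_rot: [3.142, 0.007, -0.127]
contact_force: [0.0, 0.9, -0.2]
grip_width: 50.7
```

View pics/s7.png

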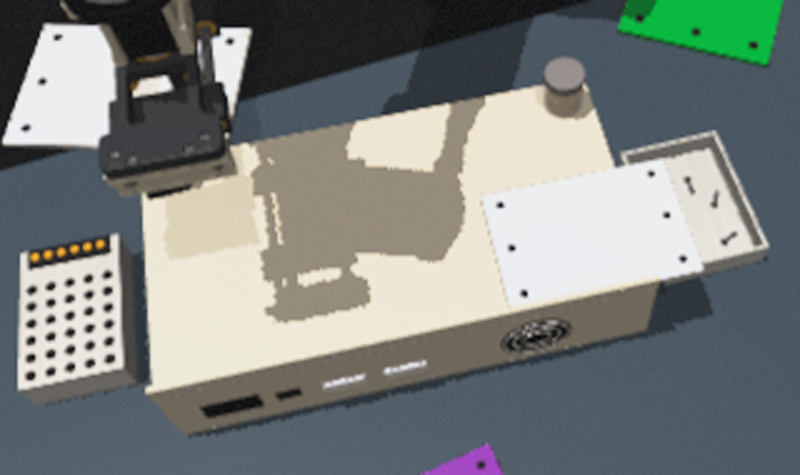

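View pics/t7.png

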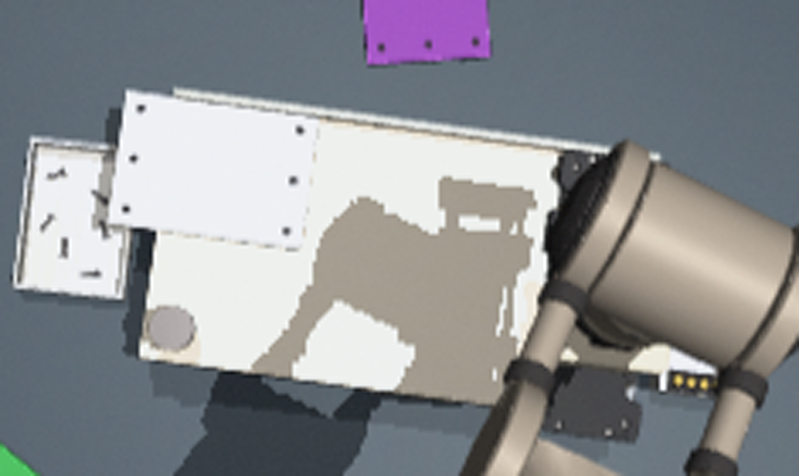

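```bash
python3 - <<'E'
from ph import *
f=lambda a:(np.array(a)+.5)/2.5-.5+[80,140]
g=lambda a:(np.array(a)+.5)/3.4-.5+[185,130]
S=[(651,174),(667,215),(683,259),(500,205),(512,248),(524,294)]
T=[(126,209),(133,158),(140,108),(287,231),(293,180),(300,130)]
for cp,p in ((camera_params("scene"),f(S)),(camera_params("top"),g(T))):
    report(cp,p); w=onplane(cp,p,95)[:,:2]-[561,-45]; c=w.mean(0); y=w[:3].mean(0)-w[3:].mean(0)
    print('centre',(c@np.array([[.9929,.1187],[-.1187,.9929]])).round(1),'skew',round(np.arctan2(-y[0],y[1])+.119,4))
E
python3 go.py -0.119
```

```text
[[9.3, 225.1], [51.0, 225.7], [93.2, 225.4], [8.7, 93.3], [50.7, 93.5], [93.2, 93.1]]
centre [ 51.  159.4] skew -0.0022
[[7.2, 226.4], [49.5, 226.7], [91.2, 226.9], [7.0, 94.1], [49.1, 94.8], [90.8, 94.6]]
centre [ 49.1 160.6] skew -0.0023
t 16.4 pos [ 515.3 -161.6  216.1] xm,ym -31.6 -121.2 turn units [-0.01 -0.06  0.07] F [-0.  -0.  -1.1] w 50.2
```

Both views agree: centre at module (50,160), skew -0.002, arm clear. Handing in.

```bash
python3 -c "
from plant import bot
print(bot.close_job())"
```

```text
the job is handed in; nothing more can be done
None
```

The plate now sticks out about 40 mm past the deck's end on the tray's side (+y). It lies with its back edge against the rear flange. I first pushed it square against the flange with the open fingertips until contact (about 9 N). Then I turned the jaws a quarter, pushed it along the flange by its short edge, backed off and lifted clear, and handed in at about 16.4 s.

- **Position:** the plate's centre measured (51.0, 159.4) mm in the module frame from the scene camera and (49.1, 160.6) mm from the top camera. The target is y 148 to 172 mm and x above 44 mm.
- **Skew:** -0.002 rad in both views.
- **Disagreement:** the two views differ by 1 to 2 mm, which is within the calibration.
- **Other things:** the tray, jar and supply looked unmoved in the last pictures, though I did not re-measure them. The relay was hidden behind the gripper there. It looked in place just before the last push, and the gripper passed well above it on the way out.

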